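# Clamp a sketch pad in the studio's binding clamp

### The job

Push the blue sketch pad along the bed of the green binding clamp until its grey spine sits flush against the back stop; then push the red-knobbed lever past its first click stop and all the way to its second stop (the red dot), so that the bar clamps the pad. Only push: the pad must stay down on the bed and never be lifted or tipped, and the mug, jar, ink bottle and tape roll must be left where they stand.

Things in the scene. Friction and masses are not known exactly. Their poses are not given: they have to be found in the camera images.
- press: Green binding clamp fixed to the table. Origin at table height under the middle of the back stop's face; x points along the bed into the stop (away from the robot, yaw within 0.3 rad), y left along the bridge. Grey bed: top 15 mm above the table, x -210 to 45 mm, 290 mm wide. Green posts 30 mm wide at y = +-130 mm, x -20 to 45 mm, 105 mm tall.
- back_stop (a point): Middle of the face of the steel back stop, a plane across the bed (x = 0 in the clamp's frame), 46 mm above the table; it spans 15 to 78 mm in height and 230 mm in y. Axes as the clamp's.
- bridge_top (a point): Top of the green bridge (105 mm above the table; underside 78 mm; x -20 to 45 mm in the clamp's frame), at the middle of the lever's slot, x = 12.5 mm, y = 0, beside the yellow dot of the first stop. White dot (rest) 40 mm to the -y side, red dot (second stop) 40 mm to the +y side. Axes as the clamp's.
- pad_center (a point): Centre of the loose sketch pad (0.3 to 0.65 kg) flat on the bed: 120 mm along its x (towards its grey spine edge and the stop), 150 mm along y, 30 mm thick; blue cover, paper label. Starts with its spine 30 to 60 mm short of the stop, up to 15 mm aside and 0.13 rad askew; flush, this point is at x = -60 mm in the clamp's frame. Slides at 2 to 6 N.
- lever_knob (a point): Centre of the lever's upright red cylindrical knob, 24 mm across and 32 mm tall, on a 10 mm steel stem; the point is 135 mm above the table, the knob spans 119 to 151 mm, the stem shows from 105 to 119 mm.
- clamp_lever (a joint): Lever travel in m along the clamp's +y (left): 0 at rest (white dot), 0.040 first stop (yellow dot; a spring notch that draws the lever back if let go before about 0.065), 0.080 second stop (red dot; hard end of the slot, held there by its spring). Takes up to about 6 N to push, slowly; it cannot tilt or lift.
- clamp_bar: Aluminium bar with a black rubber sole, under the bridge before the back stop: 36 mm deep (x -42 to -6 mm in the clamp's frame), 215 mm wide, 12 mm thick; origin mid-underside, 57 mm above the table when raised (12 mm over the pad). The lever lowers it: half way at the first stop, pressing the pad at the second.
- mug: White mug, 80 mm across, 90 mm tall, origin at the middle of its foot; bystander beside the clamp.
- paint_jar: Amber jar with a yellow lid, 60 mm across, 75 mm tall, origin at the middle of its foot; bystander.
- ink_bottle: Black bottle with a red cap, 52 mm across, 110 mm tall, origin at the middle of its foot; bystander.
- tape_roll: Orange roll of tape lying flat, 90 mm across, 25 mm high, origin at the middle of its underside; bystander.
- pad: The same sketch pad; origin at the middle of its underside, axes as at its centre point.
Not all that is in view belongs to the job. Leave any black or turquoise look-alike of the pad alone.

How it is judged (in metres and radians):
On the way, in this order (a step that is already met when the one before it is completed fails the run):
1. the pad lies flush against the back stop while the lever is still short of its first stop (x of pad_center in the frame of press above -0.0635 m and angle between the x axis of pad_center and the x axis of press, either way round below 0.05 rad and value of joint clamp_lever below 0.03 m), for 0.2 s.
2. the lever is at its second stop (value of joint clamp_lever above 0.074 m), for 0.2 s.
At the end, for the whole second after the job is handed in: The pad's spine is within 3.5 mm of the back stop and square to it within 0.05 rad, the lever is within 6 mm of its second stop, the bar presses on the pad with more than 1 N, and the pad is at rest (x of pad_center in the frame of press above -0.0635 m and angle between the x axis of pad_center and the x axis of press, either way round below 0.05 rad and value of joint clamp_lever above 0.074 m and contact force between clamp_bar and pad above 1 N and linear speed of pad below 0.02 m/s); the robot touches nothing.
It fails at once if the pad was lifted or tipped (height (world z) of pad_center above 0.042 m or angle between pad_center's own z axis and vertical above 0.15 rad).
It fails at once if a bystander was shoved or knocked over (distance of any of mug, paint_jar, ink_bottle, tape_roll from where it was at the start of the episode above 0.03 m or angle between any of mug, paint_jar, ink_bottle, tape_roll's own z axis and vertical above 0.4 rad).
It also fails if it takes over 42 s, if anything falls off the work surface, if the arm or the gripper's body presses on something with over 40 N, if the wrist force passes 120 N, or if a joint passes its speed limit or range.

### The arm

A 7-joint arm with a two-finger parallel gripper is mounted at the origin on the work surface. World frame = base frame: x ahead of the robot, y to its left, z up, the work surface at z = 0. Lengths are in m, angles in degrees, forces in N, time in s.
With the tool pointing down it reaches from about 0.425 to 0.875 m from the base axis. Payload 4.7 kg.
Tool frame: the origin (TCP) lies at the very end of the fingers, on their centre line; the grasp point (between the pads) lies 19 mm behind it; z points along the fingers, y is the line along which they close (so a half turn about z gives the same grasp; the last joint's range is limited). The gripper opens to 87 mm and grips with 3 to 60 N. Pads are 19 mm wide; open, the fingers measure 117 mm over their backs; the gripper's body (75 mm by 190 mm) begins 51 mm behind the grasp point.
Start: joints at [77.298, 18.392, -4.016, 83.108, 1.295, 78.541, -3.26], TCP at [0.152, -0.632, 0.223] pointing down, gripper open.
Joint ranges: [-163.93, 163.93], [-17.29, 119.83], [-79.2, 71.16], [3.27, 140.29], [-89.18, 269.18], [5.43, 117.66], [-154.24, 154.24]. Speed limits (degrees/s): [147.25, 147.25, 180, 180, 180, 180, 180].

### API

Orientations are given as [roll, pitch, yaw] about the fixed x, y, z axes, in that order (R = Rz(yaw) Ry(pitch) Rx(roll)).
In Python, from cell import telemetry, cams, env gives the robot as it stands.
- The arm moves only by the tool arm_command, never from a script. Its argument "series" is text: rows parted by semicolons, each of 5 numbers parted by spaces: the shift along the tool's x, y, z in mm, then the turn about the tool's z in rad, then the closure in counts, from 0 (fully open) to 255 (shut). A call has 1 to 20 rows; each row shifts and turns the commanded pose from where the row before left it, along the tool's axes as they then stand; what a row does not reach is not made up. A row lasts 1/12 s, in which the tool goes at most 41.7 mm and 7.16 degrees, less where a joint would pass 70% of its speed; a pose out of reach is approached as far as the arm can. A call is refused whole if a number of a shift passes 41.7 or a number of a turn 0.125, either way. A call with a gripper value outside its range is refused whole. The fingers move at their own pace and stop on an object; "squeeze" is the grip in N (left out, the last holds). Time passes only in rows, so rows that do not move let the fingers close. It gives the time, the measured TCP pose, the force, the opening and the grip force at its end, in the units of the state.
- telemetry.get_obs(): the state, without advancing time (a new reading comes with each control period).
- cams.read_camera(name): name is "side" or "top" or "wrist"; returns the picture (420x560x3 uint8, blue, green, red); there is no depth.
- cams.calibration(name): a dict with "K" (3x3 intrinsics, pixels), "origin" and "rotation" of the camera in the world; the wrist camera has in their place "hand_eye" (4x4, takes a point from camera to tool coordinates, whose origin is the TCP and whose axes are the flange's). Camera axes: x right, y down, z forward; pixel columns grow to the right and rows downward; lengths in m; the calibration is good to about 2 mm. A picture is of the moment at which its call begins: read the wrist's pose just before it. calibration takes no time and is no camera call.
- env.sign_off(): hands the job in; it is judged then, once.
The state is a dict: "time_s": time; "qpos": joint angles; "joint_velocities": joint speeds; "effort": joint torques, N m; "tool_pos": TCP position; "tool_rot": TCP orientation; "force": force on the tool from outside, world axes, zero at the start; "wrist_torque": the same for the moment, N m; "grip_width": finger opening in m; "grasp_force": force on a finger pad.
Only numpy, scipy, OpenCV 4.12 (cv2) and the standard library are available. Lean on these libraries where they do the work, as an engineer would, in place of code of your own. Each camera call takes 0.05 s, during which the arm holds its last target. There are 200 camera calls.

## Working session

There is one attempt and no reset: what is moved stays moved. The work goes in short steps, Python scripts to look and compute and a tool call to move; the robot and the scene stay as the last step left them, time stands still between calls to the robot, and variables do not carry over. Pictures are saved under pics/ and viewed, at most 10 in all, crops included, and the job is handed in when it is done.

Besides the shell and the picture viewer there is one more tool, called after "Emit:" by a JSON object that holds its "op" and its "data". arm_command: Moves the arm, as the interface text tells. Its arguments: {"type":"object","properties":{"series":{"type":"string"},"squeeze":{"type":"number"}},"required":["series"]}

```bash
mkdir -p pics; python3 - <<'E'
from cell import telemetry,cams,env
import cv2,numpy as np
for n in("top","side"):
    cv2.imwrite(f"pics/{n}0.png",cams.read_camera(n)); c=cams.calibration(n); print(n,np.round(c["K"],1).tolist(),c["origin"],np.round(c["rotation"],4).tolist())
print(cams.calibration("wrist")); o=telemetry.get_obs(); print(o)
E
```

```text
top [[533.3, 0.0, 273.1], [0.0, 533.3, 208.8], [0.0, 0.0, 1.0]] [ 0.41222451 -0.12375665  1.83286823] [-175.5424, 0.3634, -89.1036]
side [[527.5, 0.0, 271.1], [0.0, 527.5, 210.3], [0.0, 0.0, 1.0]] [0.36853009 0.75926645 1.09189382] [-138.2442, -0.0128, -169.3738]
{'K': array([[350.8295712 ,   0.        , 279.97522888],
       [  0.        , 350.8295712 , 205.91327431],
       [  0.        ,   0.        ,   1.        ]]), 'hand_eye': array([[ 6.21244904e-04, -9.54662176e-01, -2.97690684e-01,
         8.17968277e-02],
       [ 9.99999231e-01,  2.73539202e-04,  1.20966801e-03,
         8.01345425e-07],
       [-1.07339422e-03, -2.97691206e-01,  9.54661612e-01,
        -1.62537807e-01],
       [ 0.00000000e+00,  0.00000000e+00,  0.00000000e+00,
         1.00000000e+00]])}
{'time_s': 0.1, 'qpos': array([77.29872943, 18.43469366, -4.01505285, 83.1667906 ,  1.29434704,
       78.54082197, -3.25829552]), 'joint_velocities': array([-0.09415598, -0.02291807,  0.08921944, -0.06240902,  0.07636477,
       -0.00155817,  0.03032417]), 'effort': array([-2.73965861e-04, -4.92572558e+01, -4.05804282e-01, -3.13399673e+01,
       -6.41330355e-02,  3.94756801e-02,  2.98850080e-05]), 'tool_pos': array([ 0.15167778, -0.63155538,  0.22158199]), 'tool_rot': array([-1.79902885e+02,  4.91226643e-03,  1.35119645e+01]), 'force': array([-0.05415297, -0.28753673,  0.91832959]), 'wrist_torque': array([-0.02595281,  0.02973018, -0.01037794]), 'grasp_force': 0.0, 'grip_width': 0.08671267572929582}
```

View pics/top0.png

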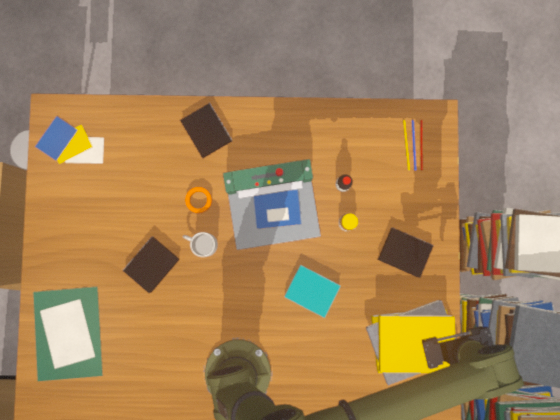

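View pics/side0.png

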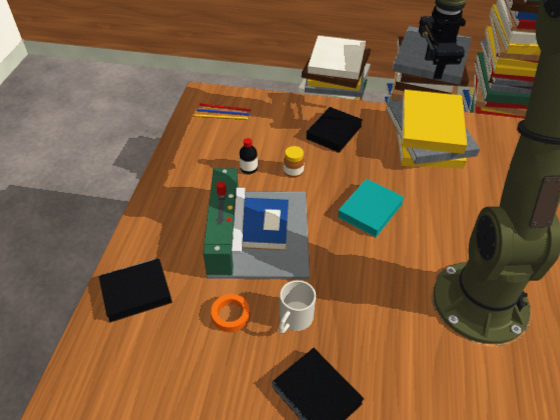

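The top view shows the clamp around (272,205) and the blue pad on its bed at (277,210) with the label at (277,214). The red knob is near (279,172), the mug at (203,244), tape at (198,200), jar at (349,222) and ink bottle at (345,182).
Things that could be taken for the pad: turquoise (312,290), black (206,130), (151,264) and (405,252), and a blue book (57,138). I choose the blue one on the grey bed at (277,210). Next is a close crop to check that choice.

```bash
python3 - <<'E'
import cv2,numpy as np
a=cv2.imread("pics/top0.png")[150:255,215:330]; b=cv2.imread("pics/side0.png")[160:280,195:320]
a=cv2.resize(a,None,fx=5,fy=5,interpolation=cv2.INTER_CUBIC)
cv2.imwrite("pics/tc.png",a)
b=cv2.resize(b,None,fx=5,fy=5,interpolation=cv2.INTER_CUBIC); cv2.imwrite("pics/sc.png",b[:600])
E
```

```text
(no output)
```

View pics/tc.png

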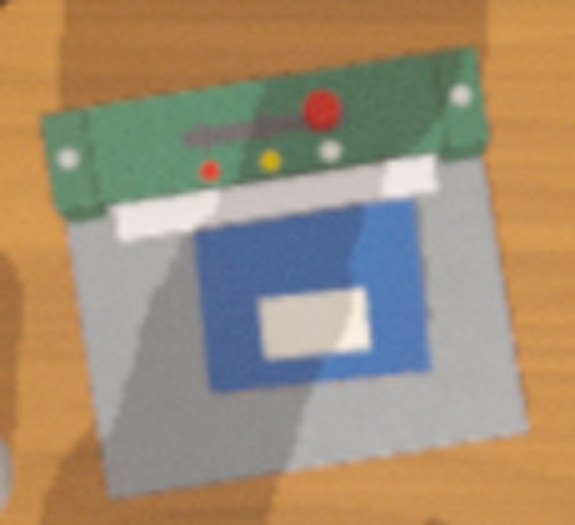

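View pics/sc.png

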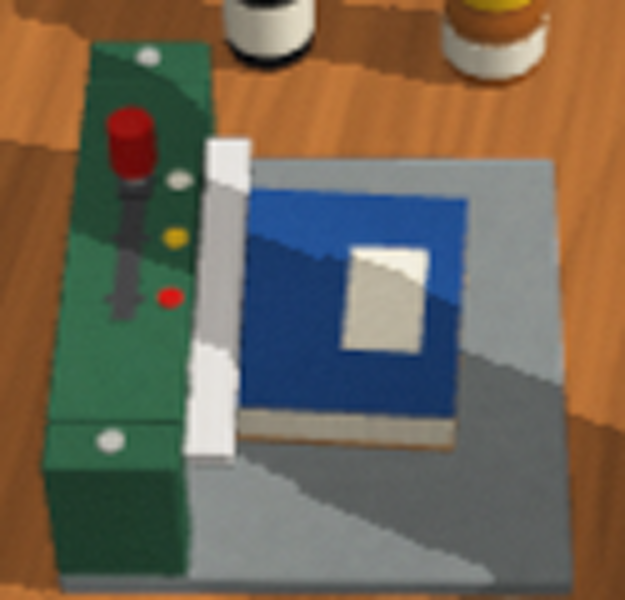

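The crops confirm it: the blue pad lies on the grey bed in front of the aluminium bar, paper label up, lightly askew. The knob is at its white-dot end (right).

```bash
cat > h.py <<'E'
import numpy as np
from cell import telemetry,cams
from scipy.spatial.transform import Rotation as R
def ray(c,u,v,z):
    d=R.from_euler('xyz',c["rotation"],degrees=True).as_matrix()@np.linalg.inv(c["K"])@[u,v,1]; o=np.array(c["origin"])
    return o+d*(z-o[2])/d[2]
def wcal(o):
    c=cams.calibration("wrist"); T=np.eye(4); T[:3,:3]=R.from_euler('xyz',o["tool_rot"],degrees=True).as_matrix(); T[:3,3]=o["tool_pos"]
    T=T@c["hand_eye"]; return dict(K=c["K"],origin=T[:3,3],rotation=R.from_matrix(T[:3,:3]).as_euler('xyz',degrees=True))
E
python3 - <<'E'
from h import *
T=dict(bedFL=(110,497,.015),bedFR=(527,432,.015),red=(209,171,.105),yel=(270,161,.105),whi=(331,150,.105),knobtop=(321,110,.151),padFL=(211,392,.045),padFR=(430,370,.045),padBL=(195,230,.045),padBR=(415,200,.045),brFR=(487,145,.105),brBL=(40,115,.105),brBR=(475,47,.105),slotL=(190,138,.105))
S=dict(bedFR=(553,160,.015),bedFL=(571,588,.015),red=(170,298,.105),yel=(176,238,.105),whi=(180,180,.105),knobtop=(131,118,.151),padFR=(467,199,.045),padFL=(454,416,.045),brBL=(45,470,.105),brFL=(187,465,.105),brBR=(92,42,.105),brFR=(210,42,.105))
for n,D,off in(("top",T,(215,150)),("side",S,(195,160))):
    c=cams.calibration(n)
    for k,(u,v,z) in D.items(): print(n,k,(ray(c,off[0]+(u+.5)/5-.5,off[1]+(v+.5)/5-.5,z)*1000).round(1)[:2])
E
```

```text
top bedFL [414.7  11.9]
top bedFR [ 463.2 -271.1]
top red [627.6 -55. ]
top yel [634.8 -94.7]
top whi [ 642.6 -134.4]
top knobtop [ 662.  -127.3]
top padFL [485.9 -56.6]
top padFR [ 502.9 -203.3]
top padBL [594.9 -43.9]
top padBR [ 617.5 -191.8]
top brFR [ 647.4 -236.1]
top brBL [662.8  56.2]
top brBR [ 711.9 -227.6]
top slotL [649.1 -42.2]
side bedFR [ 464. -273.]
side bedFL [413.9  14. ]
side red [628.6 -58.2]
side yel [635.1 -97.7]
side whi [ 642.5 -137.2]
side knobtop [ 663.9 -132.4]
side padFR [ 503.  -206.6]
side padFL [485.  -57.9]
side brBL [660.8  55.8]
side brFL [596.3  40.7]
side brBR [ 713.3 -228.1]
side brFR [ 650.6 -239.9]
```

Emit:
{"op": "arm_command", "data": {"series": "0 0 0 0.061 0;20 -22.8 0 0 0;20 -22.8 0 0 0;20 -22.8 0 0 0;20 -22.8 0 0 0;20 -22.8 0 0 0;20 -22.8 0 0 0;20 -22.8 0 0 0;20 -22.8 0 0 0;20 -22.8 0 0 0;20 -22.8 0 0 0;20 -22.8 0 0 0;20 -22.8 0 0 0;20 -22.8 0 0 0;20 -22.8 0 0 0;20 -22.8 0 0 0;20 -22.8 0 0 0;20 -22.8 0 0 0;20 -22.8 0 0 0;0 0 0 0 0"}}

```text
time_s: 1.77
tool_pos: [0.4378, -0.1587, 0.2226]
tool_rot: [-179.9, -0.1, 10.6]
force: [-0.7, 0.5, -0.3]
grip_width: 0.0871
grasp_force: 0.0
```

```bash
python3 - <<'E'
from h import *
import cv2
o=telemetry.get_obs(); np.save("o1.npy",o,allow_pickle=True); cv2.imwrite("pics/w1.png",cams.read_camera("wrist")); print(o["tool_pos"],o["tool_rot"],o["qpos"])
E
```

```text
[ 0.43778798 -0.15871245  0.22264085] [-1.79881964e+02 -1.14750670e-01  1.05525611e+01] [ 49.59386742  -3.46821456 -31.25653532 107.12440477  -2.01923775
  75.80650546 -60.56953619]
```

View pics/w1.png

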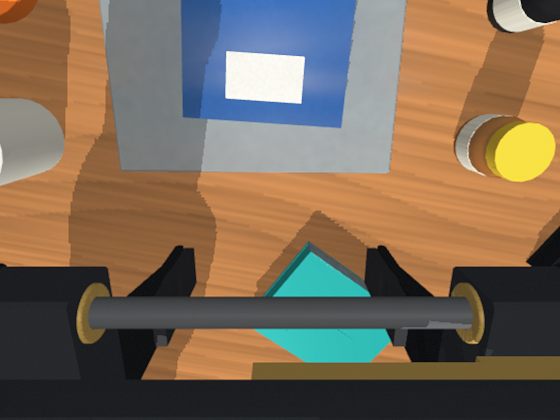

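The wrist view shows the pad's near edge from (182,117) to (341,127), the bed's near edge from (122,169) to (389,173), and the turquoise pad off to the side below.

```bash
python3 - <<'E'
from h import *
o=np.load("o1.npy",allow_pickle=True).item(); c=wcal(o)
P=[(ray(c,*p)*1000)[:2] for p in((182,117,.045),(341,127,.045),(122,169,.015),(389,173,.015))]
for p in P: print(p.round(1))
for a,b in((0,1),(2,3)):
    d=P[a]-P[b]; print("yaw",np.degrees(np.arctan2(-d[0],d[1])),np.linalg.norm(d),(P[a]+P[b])/2)
c=cams.calibration("top")
for p in((312,290,.03),(203,244,.09),(291,313,.03),(338,290,.03),(312,266,.03),(324,317,.03),(349,222,.075)): print(p,(ray(c,*p)*1000).round()[:2])
E
```

```text
[483.5 -56.4]
[ 502.1 -205.7]
[414.7   9. ]
[ 463.1 -273.1]
yaw 7.081113651565885 150.49354888780087 [ 492.78662284 -131.0265483 ]
yaw 9.728247788801891 286.2126263146858 [ 438.90317252 -132.04157666]
(312, 290, 0.03) [ 282. -245.]
(203, 244, 0.09) [429. 116.]
(291, 313, 0.03) [ 204. -175.]
(338, 290, 0.03) [ 283. -332.]
(312, 266, 0.03) [ 362. -244.]
(324, 317, 0.03) [ 193. -286.]
(349, 222, 0.075) [ 509. -361.]
```

Emit:
{"op": "arm_command", "data": {"series": "5 -5.4 0 0.011 0;5 -5.4 0 0 0;5 -5.4 0 0 0;0 0 22 0 0;0 0 22 0 0;0 0 22 0 0;0 0 22 0 0;0 0 22 0 0;0 0 22 0 0;0 0 22 0 0;0 0 22 0 0;0 0 10 0 0;0 0 8 0 0;0 0 4 0 0;0 0 0 0 0;0 0 0 0 0"}}

```text
time_s: 3.15
tool_pos: [0.4478, -0.1471, 0.0253]
tool_rot: [180.0, -0.1, 9.4]
force: [-0.2, -0.2, -0.2]
grip_width: 0.0871
grasp_force: 0.0
```

Emit:
{"op": "arm_command", "data": {"series": "0 -3 0 -0.009 0;0 -3 0 0 0;5 0 0 0 0;5 0 0 0 0;5 0 0 0 0;5 0 0 0 0;4 0 0 0 0;3 0 0 0 0;3 0 0 0 0;3 0 0 0 0;3 0 0 0 0;3 0 0 0 0;3 0 0 0 0;3 0 0 0 0;3 0 0 0 0;3 0 0 0 0;3 0 0 0 0;3 0 0 0 0;0 0 0 0 0;0 0 0 0 0"}}

```text
time_s: 4.82
tool_pos: [0.5032, -0.1306, 0.0247]
tool_rot: [-180.0, -0.1, 9.9]
force: [-0.3, 0.2, -0.4]
grip_width: 0.0869
grasp_force: 0.0
```

Emit:
{"op": "arm_command", "data": {"series": "2 0 0 0 0;2 0 0 0 0;2 0 0 0 0;2 0 0 0 0;2 0 0 0 0"}}

```text
time_s: 5.23
tool_pos: [0.5109, -0.1297, 0.0246]
tool_rot: [180.0, 0.2, 9.9]
force: [-5.5, -0.4, 3.5]
grip_width: 0.0871
grasp_force: 2.6
```

Emit:
{"op": "arm_command", "data": {"series": "2 0 0 0 0;2 0 0 0 0;1.5 0 0 0 0;1.5 0 0 0 0"}}

```text
time_s: 5.57
tool_pos: [0.5175, -0.1287, 0.0245]
tool_rot: [180.0, 0.2, 9.9]
force: [-9.0, -1.7, 6.0]
grip_width: 0.0869
grasp_force: 4.6
```

Emit:
{"op": "arm_command", "data": {"series": "1 0 0 0 0;1 0 0 0 0;0 0 0 0 0"}}

```text
time_s: 5.82
tool_pos: [0.5176, -0.1287, 0.0243]
tool_rot: [-180.0, 0.4, 9.9]
force: [-11.4, -1.4, 9.4]
grip_width: 0.087
grasp_force: 5.9
```

Emit:
{"op": "arm_command", "data": {"series": "1 0 0 0 0;1 0 0 0 0;0 0 0 0 0;0 0 0 0 0;0 0 0 0 0"}}

```text
time_s: 6.23
tool_pos: [0.5177, -0.1287, 0.0242]
tool_rot: [-180.0, 0.6, 9.8]
force: [-16.4, -1.9, 14.0]
grip_width: 0.0869
grasp_force: 8.0
```

```bash
python3 - <<'E'
from h import *
import cv2
o=telemetry.get_obs(); print(o["force"],o["tool_pos"])
a=cams.read_camera("side")[140:290,185:335]; t=cams.read_camera("top")[150:260,215:325]
cv2.imwrite("pics/c2.png",np.hstack([cv2.resize(x,(400,400),interpolation=cv2.INTER_CUBIC) for x in(a,t)]))
E
```

```text
[-16.37701477  -1.88121024  13.99746337] [ 0.5177186  -0.12872754  0.02415366]
```

View pics/c2.png

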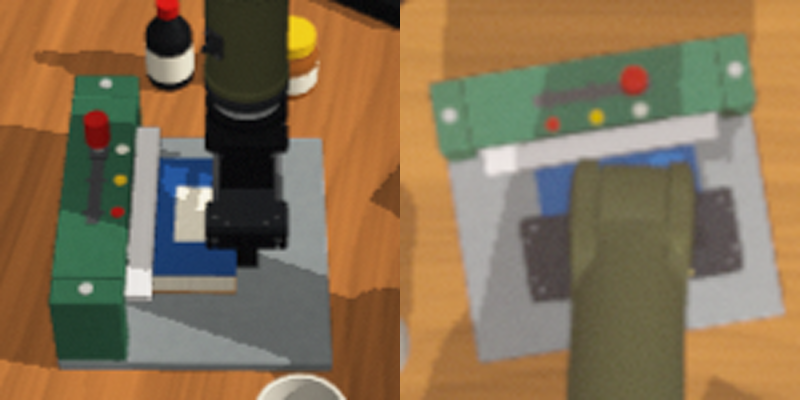

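The pad seems flush: the side view shows its spine under the bar, the knob still at the white dot. I'll back off, rise and verify.

Emit:
{"op": "arm_command", "data": {"series": "-4 0 0 0 0;-4 0 0 0 0;-8 0 0 0 0;-12 0 0 0 0;-14 0 0 0 0;0 0 0 0 0;0 0 -20 0 0;0 0 -25 0 0;0 0 -25 0 0;0 0 -25 0 255;0 0 -25 0 255;0 0 -25 0 255;0 0 -25 0 255;0 0 -25 0 255;0 0 0 0 255;0 0 0 0 255", "squeeze": 10}}

```text
time_s: 7.67
tool_pos: [0.4833, -0.1347, 0.2212]
tool_rot: [179.9, -0.2, 9.9]
force: [-0.2, 0.6, -1.6]
grip_width: 0.0483
grasp_force: 0.0
```

```bash
python3 - <<'E'
from h import *
import cv2
o=telemetry.get_obs(); np.save("o2.npy",o,allow_pickle=True); cv2.imwrite("pics/w2.png",cams.read_camera("wrist")); print(o["tool_pos"],o["tool_rot"],o["grip_width"])
E
```

```text
[ 0.4832956  -0.13472721  0.22124893] [179.85611629  -0.23658509   9.92667904] 0.04832148874163012
```

View pics/w2.png

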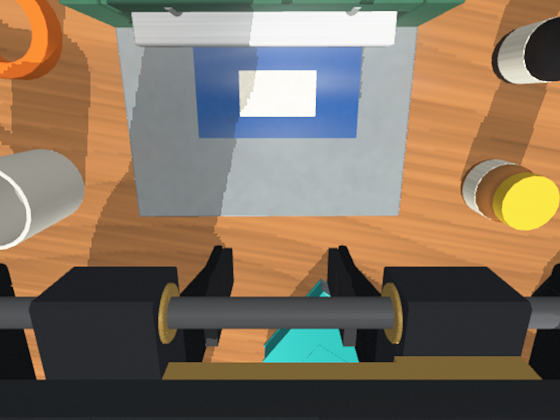

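The wrist view shows the pad's near edge from (199,138) to (357,138) and the bed's near edge from (140,215) to (399,216). The two are parallel; I'll compute the distance between them.

```bash
python3 - <<'E'
from h import *
o=np.load("o2.npy",allow_pickle=True).item(); c=wcal(o)
P=[(ray(c,*p)*1000)[:2] for p in((199,137.7,.045),(357,137.7,.045),(140,215,.015),(399.5,215.5,.015))]
for a,b in((0,1),(2,3)):
    d=P[a]-P[b]; y=np.arctan2(-d[0],d[1]); print("yaw",np.degrees(y),np.linalg.norm(d),(P[a]+P[b])/2)
e=np.array([np.cos(y),np.sin(y)]); print("front gap (90 expected)",((P[0]+P[1]-P[2]-P[3])/2)@e)
t=o["tool_pos"][:2]*1000; w=np.array([673.7,-184.5])-t; yw=np.radians(o["tool_rot"][2])
print("to prepush tool x,y",w@[np.cos(yw),np.sin(yw)],w@[np.sin(yw),-np.cos(yw)])
E
```

```text
yaw 9.939772642068377 150.7633641427975 [ 527.48382029 -126.00631242]
yaw 9.776446123943726 287.91950851044425 [ 439.08571973 -132.20821865]
front gap (90 expected) 88.1674754372031
to prepush tool x,y 178.9736705032365 81.85103950023073
```

Flush: square within 0.2°, 88 of 90 mm with 2 mm calibration error, and it stalled hard against the stop. Now the lever.

Emit:
{"op": "arm_command", "data": {"series": "18 8.2 0 0 255;18 8.2 0 0 255;18 8.2 0 0 255;18 8.2 0 0 255;18 8.2 0 0 255;18 8.2 0 0 255;18 8.2 0 0 255;18 8.2 0 0 255;18 8.2 0 0 255;17 8.2 0 0 255;0 0 0 0 255;0 0 20 0 255;0 0 20 0 255;0 0 20 0 255;0 0 20 0 255;0 0 10 0 255;0 0 4 0 255;0 0 0 0 255;0 0 0 0 255"}}

```text
time_s: 9.3
tool_pos: [0.6723, -0.1847, 0.1262]
tool_rot: [180.0, -0.0, 9.9]
force: [0.8, 0.1, 0.7]
grip_width: 0.0003
grasp_force: 0.0
```

Emit:
{"op": "arm_command", "data": {"series": "0 -5 0 0 255;0 -5 0 0 255;0 -5 0 0 255;0 -4 0 0 255;0 -3 0 0 255;0 -3 0 0 255;0 -3 0 0 255;0 -3 0 0 255;0 -3 0 0 255;0 -3 0 0 255;0 -3 0 0 255;0 -3 0 0 255;0 -3 0 0 255;0 -3 0 0 255;0 -3 0 0 255;0 -3 0 0 255;0 -3 0 0 255;0 -3 0 0 255;0 -3 0 0 255;0 -3 0 0 255"}}

```text
time_s: 10.97
tool_pos: [0.6601, -0.1176, 0.1255]
tool_rot: [-179.9, 0.0, 9.9]
force: [-0.4, -0.7, -0.4]
grip_width: 0.0007
grasp_force: 0.2
```

Emit:
{"op": "arm_command", "data": {"series": "0 -3 0 0 255;0 -3 0 0 255;0 -3 0 0 255;0 -3 0 0 255;0 -3 0 0 255;0 -3 0 0 255;0 -3 0 0 255;0 -3 0 0 255;0 -3 0 0 255;0 -3 0 0 255;0 -3 0 0 255;0 -2 0 0 255"}}

```text
time_s: 11.97
tool_pos: [0.6545, -0.0861, 0.1255]
tool_rot: [179.9, -0.0, 9.8]
force: [1.5, -3.5, -0.8]
grip_width: 0.0005
grasp_force: 1.6
```

Emit:
{"op": "arm_command", "data": {"series": "0 -2 0 0 255;0 -2 0 0 255;0 -2 0 0 255;0 -1.5 0 0 255;0 -1 0 0 255;0 0 0 0 255"}}

```text
time_s: 12.47
tool_pos: [0.6529, -0.0755, 0.1255]
tool_rot: [180.0, 0.0, 9.9]
force: [0.3, -1.0, 0.5]
grip_width: 0.0006
grasp_force: 0.6
```

Emit:
{"op": "arm_command", "data": {"series": "0 -1.5 0 0 255;0 -1.5 0 0 255;0 -1.5 0 0 255;0 -1.5 0 0 255;0 0 0 0 255;0 0 0 0 255"}}

```text
time_s: 12.97
tool_pos: [0.6526, -0.0745, 0.1256]
tool_rot: [179.7, -0.0, 9.7]
force: [2.1, -8.3, -1.9]
grip_width: 0.0006
grasp_force: 4.1
```

Stalled against the hard end. Back off, rise and look.

Emit:
{"op": "arm_command", "data": {"series": "0 3 0 0 255;0 5 0 0 255;0 10 0 0 255;0 15 0 0 255;0 15 0 0 255;0 0 -20 0 255;0 0 -20 0 255;0 0 -20 0 255;0 20 -20 0 255;0 25 0 0 255;0 25 0 0 255;0 25 0 0 255;0 25 0 0 255;0 25 0 0 255;0 0 0 0 255;0 0 0 0 255"}}

```text
time_s: 14.3
tool_pos: [0.6843, -0.2641, 0.2045]
tool_rot: [180.0, 0.1, 9.6]
force: [-0.3, 1.1, 0.1]
grip_width: 0.0006
grasp_force: 0.0
```

```bash
python3 - <<'E'
from h import *
import cv2
a=cams.read_camera("side")[140:290,185:335]; t=cams.read_camera("top")[150:260,215:325]
cv2.imwrite("pics/c3.png",np.hstack([cv2.resize(x,(400,400),interpolation=cv2.INTER_CUBIC) for x in(a,t)]))
print(telemetry.get_obs()["force"])
E
```

```text
[-0.75953112 -0.57053841  0.25516757]
```

View pics/c3.png

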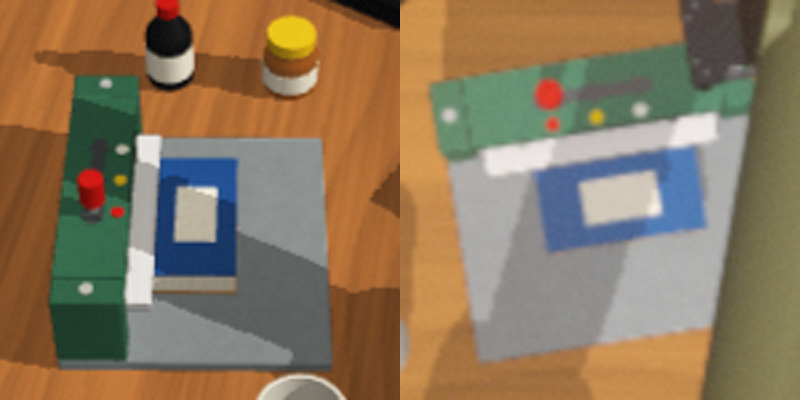

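The knob now stands at the red dot in both views, (90,190) in the side crop and (549,94) in the top crop. The bar is down, and the pad is square with its near edge about 90 mm from the bed's edge. The bystanders have not moved, so I hand in.

```bash
python3 -c "
from cell import env
print(env.sign_off())"
```

```text
the job is handed in; nothing more can be done
None
```

I pushed the pad flush and square against the back stop, pushed the lever to its second stop at the red dot, and handed the job in at about 14 s; the sign-off gave no verdict, and the bar's force on the pad was not measured.

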